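# Take the safety-capped cleaner from the counter case and open it

### The job

Slide the top door of the counter case open, lift out the square bottle of cleaner (its closed cap carries it), seat it fully in the square socket of the drip tray, and slide the case fully shut again before you open the bottle. Then undo the child-safe cap (press it down, keep it pressed and turn it counter-clockwise seen from above) and lift it straight off to about 7 cm above its seat, leaving the bottle in the socket. Finish while still holding the cap level above the mouth, ready to go back on, and leave everything else where it stands.

Things in the scene. Friction and masses are not known exactly. Their poses are not given: they have to be found in the camera images.
- case_door (a joint): Opening of the case's sliding top door, m: 0 = fully shut (over the left bay with the bottle), 0.146 = fully open at its end stop (over the right bay). It slides level along the case's own -y (to the robot's right), stays where it is left and takes about 2 N. It may start up to 25 mm ajar. Open it fully, or nearly, for the bottle.
- door_handle (a point): Middle of the door's handle: an upright flat aluminium bar 60 mm long along the door's x, 12 mm thick along its y (the sliding direction); its top is 12 mm above this point and the foot plate it stands on is 13 mm below it. It stands in the middle of the sliding door (148 x 148 mm); its axes are those of the case (z up, the door opens along -y).
- case_bay (a point): Centre of the floor of the left bay, where the bottle stands; 74 mm to +y of the centre of the case (its axes): a clear-walled box with aluminium edges, fixed, 160 (x) x 300 (y) mm, 156 mm high over the door's rails, floor 8 mm thick. A bay is 148 (x) x 142 (y) mm inside. The right bay, under a fixed clear top, holds lighters and a cutter, not needed.
- bottle_centre (a point): Centre of the body of the square white bottle: body 64 x 64 mm, 72 mm high, this point half-way up (36 mm above its underside), axes along its sides, z up. Round shoulder, then a neck whose rim (35 mm across) is 112 mm above the underside. With its cap it is 126 mm high, about 0.4 kg; the locked cap carries it safely.
- cap_centre (a point): Centre of the round ribbed grey cap, 54 mm across, 34 mm high, z up. Locked, it is 73 mm above bottle_centre, with 14 mm free below its edge. Its spring needs 8 N to start and 14 N at the bottom of its 6 mm travel; at least 3 mm down, a counter-clockwise turn of 40 to 80 degrees frees it (its lugs stop it near 88). Locked, it has 10 degrees of loose play.
- socket (a point): Centre of the floor of the drip tray's square socket, 69 x 69 mm inside (bottle play 2.5 mm all round), floor 5 mm above the counter; straight walls to 32 mm above that floor, flared lip to 40 mm. Axes along its sides, z up; any quarter turn of the bottle fits. The steel tray, 110 (x) x 190 (y) mm, is fixed; its centre is 45 mm to -y of this point, a clear beaker stands beyond.
- beaker: Bystander, to be left alone: small clear beaker on the drip tray; origin at its underside.
- glue_stick: Bystander, to be left alone: glue stick standing at the counter's front edge; origin at its underside.
- calculator: Bystander, to be left alone: flat desk calculator (118 x 69 mm) lying between the case and the tray; origin at its underside.

How it is judged:
By the outcome, as a careful person would: the job done as asked, in the order asked, and still so for the second after the job is handed in, while the arm keeps its last pose, push and grip.
It also fails if it takes over 64 s, if anything falls off the work surface, if the arm or the gripper's body presses on something with over 40 N, if the wrist force passes 120 N, or if a joint passes its speed limit or range.

### The arm

A 6-joint arm with a two-finger parallel gripper is mounted at the origin on a cart in front of the work surface, level with it; the furniture and walls round the work are solid. World frame = base frame: x ahead of the robot, y to its left, z up, the work surface at z = 0. Lengths are in m, angles in rad, forces in N, time in s.
With the tool pointing down it reaches from about 0.35 to 0.925 m from the base axis. Payload 6.4 kg.
Tool frame: the origin (TCP) lies on the centre line of the jaws, within the pads' length; the fingertips stand 17 mm ahead of it and the grasp point (between the pads) lies 2 mm behind it; z points along the fingers, y is the line along which they close (so a half turn about z gives the same grasp; the last joint's range is limited). The gripper opens to 94 mm and grips with 3 to 60 N. Pads are 16 mm wide; open, the fingers measure 119 mm over their backs; the gripper's body (75 mm by 177 mm) begins 78 mm behind the grasp point.
Start: joints at [1.132, 0.245, 1.558, -0, 1.339, -0.174], TCP at [0.17, 0.627, 0.222] pointing down, gripper open.
Joint ranges: [-3.13, 3.13], [-1.02, 2.26], [0.13, 2.54], [-0.95, 4.09], [0.21, 2.88], [-2.74, 2.74]. Speed limits (rad/s): [2.57, 2.57, 3.14, 3.14, 3.14, 3.14].

### API

Orientations are given as a unit quaternion [w, x, y, z].
In Python, from workcell import arm, imaging, order gives the robot as it stands.
- The arm moves only by the tool apply_moves, never from a script. Its argument "motion" is text: rows parted by semicolons, each of 6 numbers parted by spaces: the shift along the tool's x, y, z scaled (see below), then the turn, a rotation vector about the tool's x, y, z scaled (see below). A call has 1 to 20 rows; each row shifts and turns the commanded pose from where the row before left it, along the tool's axes as they then stand; what a row does not reach is not made up. The controller multiplies each number of a shift by 0.03 m and each number of a turn by 0.12 rad. A row lasts 1/12 s, in which the tool goes at most 41.7 mm and 7.16 degrees, less where a joint would pass 70% of its speed; a pose out of reach is approached as far as the arm can. A call with a number of a shift or a turn outside -1 to 1 is refused whole. A call with a gripper value outside its range is refused whole. "jaw" is the opening, from 0 (shut) to 1 (fully open), set as the call begins (left out, the last holds). The fingers move at their own pace and stop on an object; "grip_force" is the grip in N (left out, the last holds). Time passes only in rows, so rows that do not move let the fingers close. It gives the time, the measured TCP pose, the force, the opening and the grip force at its end, in the units of the state.
- arm.read_state(): the state, without advancing time (a new reading comes with each control period).
- imaging.read_camera(name): name is "scene" or "top"; returns a dict with "color" (480x640x3 uint8, blue, green, red), "fovy" (degrees; the focal length in pixels is half the picture's height over the tangent of half this angle, whatever the lens; pixels are square), "cx", "cy" (the principal point, pixels), "R" (3x3) and "t" (3): a world point X has camera coordinates R X + t. Camera axes: x right, y down, z forward; pixel columns grow to the right and rows downward; lengths in m; the calibration is good to about 2 mm. A picture is of the moment at which its call begins. There is no depth.
- order.sign_off(): hands the job in; it is judged then, once.
The state is a dict: "t": time; "joints": joint angles; "joint_vel": joint speeds; "joint_efforts": joint torques, N m; "ee_pos": TCP position; "ee_rot": TCP orientation; "force": force on the tool from outside, world axes, zero at the start; "moment": the same for the moment, N m; "opening": finger opening in m; "gripper_force": force on a finger pad.
Only numpy, scipy, OpenCV 4.12 (cv2) and the standard library are available. Lean on these libraries where they do the work, as an engineer would, in place of code of your own. Each camera call takes 0.05 s, during which the arm holds its last target. There are 200 camera calls.

## Working session

There is one attempt and no reset: what is moved stays moved. The work goes in short steps, Python scripts to look and compute and a tool call to move; the robot and the scene stay as the last step left them, time stands still between calls to the robot, and variables do not carry over. Pictures are saved under pics/ and viewed, at most 10 in all, crops included, and the job is handed in when it is done.

Besides the shell and the picture viewer there is one more tool, called by a JSON object that holds its "name" and its "arguments", one argument or row to a line. apply_moves: Moves the arm, as the interface text tells. Shifts and turns lie within -1 to 1; 1 stands for 0.03 m of shift or 0.12 rad of turn. Its arguments: {"type":"object","properties":{"motion":{"type":"string"},"jaw":{"type":"number"},"grip_force":{"type":"number"}},"required":["motion"]}

```bash
mkdir -p pics; cat > h.py <<'E'
import numpy as np, cv2
from workcell import arm, imaging, order
def cam(n,save=None):
    c=imaging.read_camera(n)
    if save: cv2.imwrite('pics/'+save,c['color'])
    return c
def f(c): return 240/np.tan(np.radians(c['fovy'])/2)
def proj(c,X):
    p=np.array(c['R'])@np.array(X,float)+np.array(c['t']); return [round(float(v)) for v in (c['cx']+f(c)*p[0]/p[2],c['cy']+f(c)*p[1]/p[2])]
def ray(c,u,v):
    R=np.array(c['R']);o=-R.T@np.array(c['t']);d=R.T@np.array([(u-c['cx'])/f(c),(v-c['cy'])/f(c),1]);return o,d/np.linalg.norm(d)
def atz(c,u,v,z):
    o,d=ray(c,u,v);return o+d*(z-o[2])/d[2]
def tri(c1,p1,c2,p2):
    A=np.zeros((3,3));b=np.zeros(3);
    for c,p in((c1,p1),(c2,p2)):
        o,d=ray(c,*p);M=np.eye(3)-np.outer(d,d);A+=M;b+=M@o
    X=np.linalg.solve(A,b);return X,proj(c1,X),proj(c2,X)
E
python3 - <<'E'
from h import *
for n in('scene','top'):
    c=cam(n,n+'0.png');print(n,c['fovy'],c['cx'],c['cy'],ray(c,320,240))
print(arm.read_state())
E
```

```text
scene 48.30322461313257 312.76522738363553 242.43691817627885 (array([1.20341339, 0.08859636, 0.62028999]), array([-0.82513924, -0.11158969, -0.55379867]))
top 54.209361651050614 317.46941270123443 240.6361109909882 (array([ 0.36979125, -0.05326114,  0.96508787]), array([ 0.12431318,  0.0165449 , -0.99210508]))
{'t': 0.1, 'joints': array([ 1.13193562e+00,  2.45714294e-01,  1.55886257e+00, -1.15865271e-05,
        1.33871538e+00, -1.74073122e-01]), 'joint_vel': array([-0.00065537, -0.00173006, -0.0037676 ,  0.00038563, -0.00146511,
       -0.00027247]), 'joint_efforts': array([ 2.80456215e-04, -4.16914916e+01, -3.15524054e+01,  6.86731911e-02,
        3.09646118e-02, -4.79438449e-05]), 'ee_pos': array([0.16987022, 0.6268874 , 0.22149057]), 'ee_rot': array([-2.51001459e-04,  1.32005992e-01,  9.91248554e-01, -8.11897264e-04]), 'force': array([ 0.00528162,  1.8227088 , -0.11579682]), 'moment': array([0.06209528, 0.00376064, 0.01432251]), 'gripper_force': 0.0, 'opening': 0.09391099810716047}
```

View pics/top0.png

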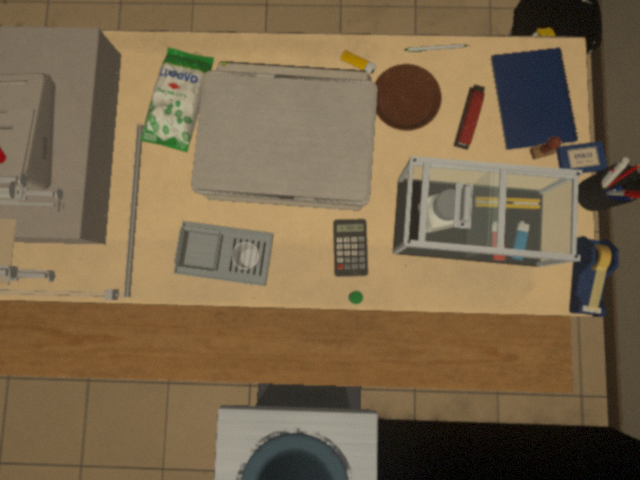

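View pics/scene0.png

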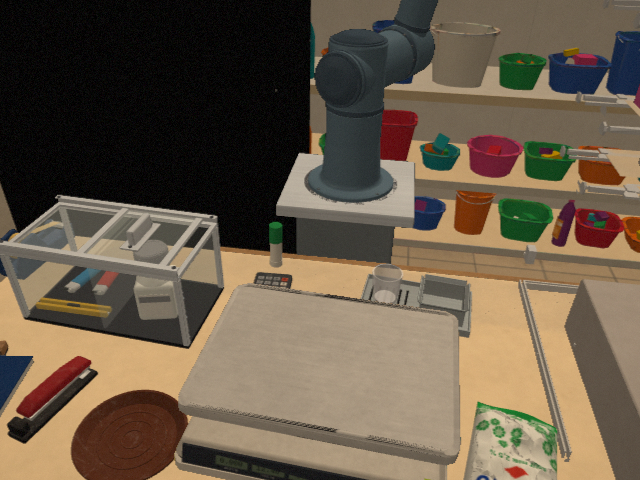

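The top view shows the tray at (225,252), socket at (200,250), calculator at (350,247) and glue at (356,297). The case spans (395–580, 158–265), with the handle near (463,205) and the bottle near (440,210). I'll enlarge these for measuring.

```bash
python3 - <<'E'
import cv2,numpy as np
t=cv2.imread('pics/top0.png');s=cv2.imread('pics/scene0.png')
a=cv2.resize(t[150:275,388:588],(800,500),interpolation=cv2.INTER_CUBIC)
cv2.imwrite('pics/a.png',a)
b=cv2.resize(s[190:345,0:230],(800,539),interpolation=cv2.INTER_CUBIC)
cv2.imwrite('pics/b.png',b)
k=cv2.resize(t[215:290,170:280],(800,545),interpolation=cv2.INTER_CUBIC)
cv2.imwrite('pics/k.png',k)
E
```

```text
(no output)
```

View pics/a.png

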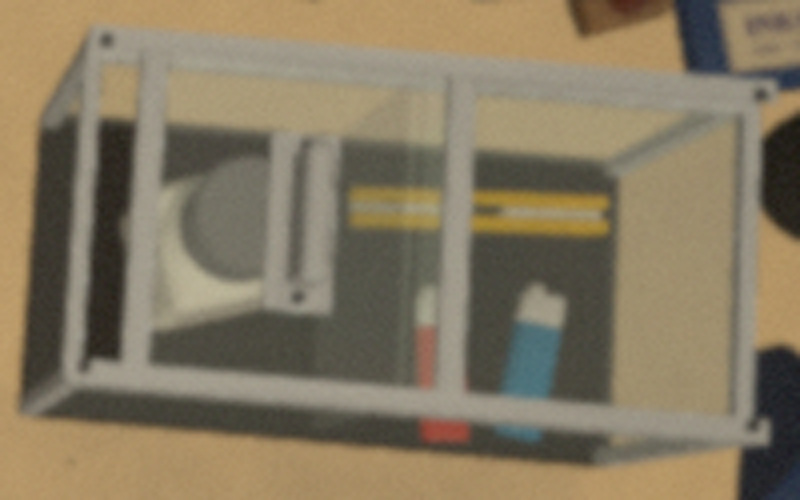

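View pics/b.png

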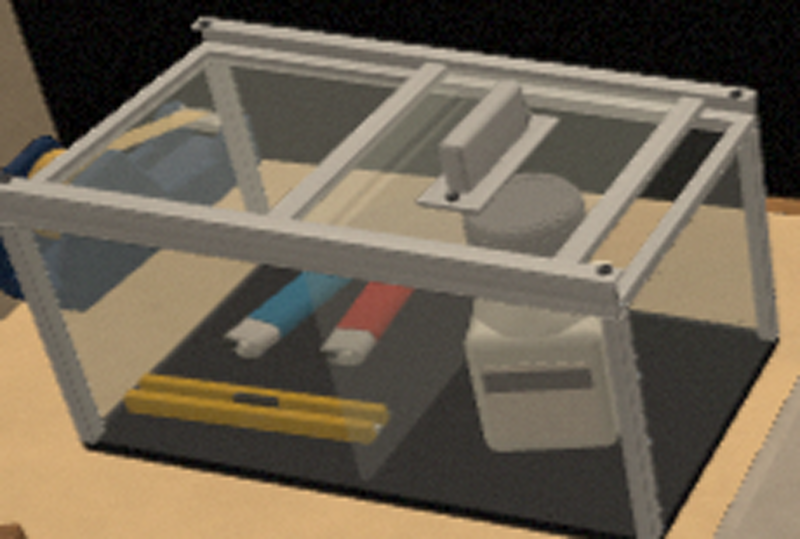

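View pics/k.png

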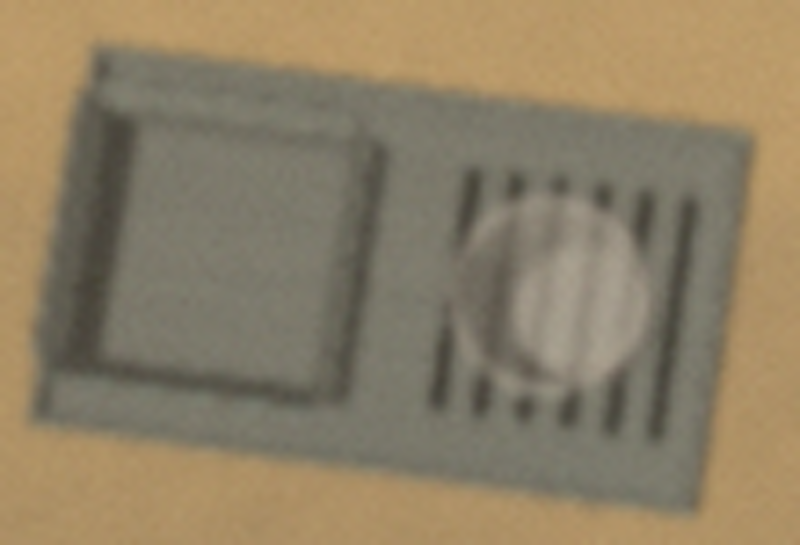

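Crop a shows the door ajar: its end bar is at x≈145, against the frame at 85. The bar-handle top is at about (326,210) and the cap's disc at about (246,218). Crop b shows the handle top at about (484,119) and the cap top at about (526,206). In crop k the tray's corners are at (95,45), (752,130), (695,512) and (32,425).

```bash
python3 - <<'E'
from h import *
from scipy.optimize import least_squares
S=cam('scene');T=cam('top')
def pr(c,X):
    p=np.array(c['R'])@np.array(X,float)+np.array(c['t']); return np.array([c['cx']+f(c)*p[0]/p[2],c['cy']+f(c)*p[1]/p[2]])
def w(q,x,y,z): return [q[0]+x*np.cos(q[2])-y*np.sin(q[2]),q[1]+x*np.sin(q[2])+y*np.cos(q[2]),z]
def fit(obs,q0):
    r=least_squares(lambda q:np.concatenate([pr(c,w(q,*X))-p for c,p,X in obs]),q0);print(r.x.round(4),r.fun.round(1));return r.x
a=lambda u,v:(388+u/4-.4,150+v/4-.4)
b=lambda u,v:(u/3.478-.4,190+v/3.478-.4)
k=lambda u,v:(170+u/7.27-.4,215+v/7.27-.4)
q=fit([(T,a(42,118),(.08,.15,0)),(T,a(22,410),(-.08,.15,0)),(T,a(600,462),(-.08,-.15,0)),(S,b(777,340),(-.08,.15,0)),(S,b(90,445),(.08,-.15,0))],[.6,-.3,0])
print('bay',w(q,0,.074,.008),'shut handle',w(q,0,.074,0))
h=tri(T,a(326,210),S,b(484,119));print('handle top',h)
c=tri(T,a(246,218),S,b(526,206));print('captop',c)
print('cap at z134',atz(T,*a(246,218),.134),atz(S,*b(526,206),.134))
R=lambda p:(np.array([[np.cos(q[2]),np.sin(q[2])],[-np.sin(q[2]),np.cos(q[2])]])@(p[:2]-q[:2])).round(4)
print('in case frame: handle',R(h[0]),'cap',R(c[0]))
for z in(0,.005):
  o=[(T,k(95,45),(.055,.095,z)),(T,k(752,130),(.055,-.095,z)),(T,k(695,512),(-.055,-.095,z)),(T,k(32,425),(-.055,.095,z))]
  t=fit(o,[.4,.2,0]);print('socket',w(t,0,.045,.005))
# bottle yaw: front face bottom edge in scene at z=.008
e1=atz(S,*b(488,450),.008);e2=atz(S,*b(618,440),.008);d=e2-e1;print('bottle edge',e1,e2,np.linalg.norm(d),np.degrees(np.arctan2(-d[0],d[1])), 'case yaw',np.degrees(q[2]))
print(arm.read_state()['t'])
E
```

```text
[ 0.5364 -0.3414 -0.0674] [-0.3 -1.2 -1.1  1.3  1.4  1.9  1.5  0.4 -1.6  1.4]
bay [np.float64(0.5414148039593922), np.float64(-0.26754612943136075), 0.008] shut handle [np.float64(0.5414148039593922), np.float64(-0.26754612943136075), 0]
handle top (array([ 0.54010304, -0.29121319,  0.17256958]), [468, 202], [137, 224])
captop (array([ 0.54599788, -0.27178373,  0.13025409]), [450, 204], [152, 249])
cap at z134 [ 0.5446636  -0.26923965  0.134     ] [ 0.55084043 -0.27081127  0.134     ]
in case frame: handle [0.0003 0.0503] cap [0.0049 0.0701]
[ 0.4592  0.1622 -0.1036] [ 0.4  0.1 -0.4 -0.1 -0.2 -0.   0.3 -0.1]
socket [np.float64(0.463881625084701), np.float64(0.20690923432985428), 0.005]
[ 0.4588  0.161  -0.1036] [ 0.2 -0.  -0.2 -0.2 -0.   0.1  0.   0. ]
socket [np.float64(0.4634354376475915), np.float64(0.20579888512731004), 0.005]
bottle edge [ 0.58117575 -0.2980946   0.008     ] [ 0.56368507 -0.23900829  0.008     ] 0.06162074138427297 16.489758648205523 case yaw -3.863334092180263
0.2
```

{"name": "apply_moves", "arguments": {
  "motion": "0 0 0 0 0 -0.83; 0 0 0 0 0 -0.82; -0.48 -1 0 0 0 0; -0.48 -1 0 0 0 0; -0.48 -1 0 0 0 0; -0.48 -1 0 0 0 0; -0.48 -1 0 0 0 0; -0.48 -1 0 0 0 0; -0.48 -1 0 0 0 0; -0.48 -1 0 0 0 0; -0.48 -1 0 0 0 0; -0.48 -1 0 0 0 0; -0.48 -1 0 0 0 0; -0.48 -1 0 0 0 0; -0.48 -1 0 0 0 0; -0.48 -1 0 0 0 0; -0.48 -1 0 0 0 0; -0.48 -1 0 0 0 0; -0.48 -1 0 0 0 0; -0.48 -1 0 0 0 0",
  "jaw": 0.45
}}

```text
t: 1.87
ee_pos: [0.3929, 0.0696, 0.2226]
ee_rot: [0.0, 0.034, 0.999, 0.0]
force: [0.2, 0.1, 0.3]
opening: 0.0423
gripper_force: 0.0
```

{"name": "apply_moves", "arguments": {
  "motion": "-0.48 -1 0 0 0 0; -0.48 -1 0 0 0 0; -0.48 -1 0 0 0 0; -0.48 -1 0 0 0 0; -0.48 -1 0 0 0 0; -0.48 -1 0 0 0 0; -0.48 -1 0 0 0 0; -0.48 -1 0 0 0 0; -0.48 -1 0 0 0 0; -0.48 -1 0 0 0 0; -0.48 -1 0 0 0 0; 0 0 0 0 0 0; 0 0 0 0 0 0; 0 0 0 0 0 0"
}}

```text
t: 3.03
ee_pos: [0.5283, -0.2679, 0.222]
ee_rot: [-0.0, 0.033, 0.999, 0.0]
force: [-0.1, 0.0, -0.2]
opening: 0.0422
gripper_force: 0.0
```

```bash
cat >> h.py <<'E'
from scipy.spatial.transform import Rotation as Ro
def plan(X,yaw):
    "tool-axis units to reach X with tool y at yaw deg from world +y"
    s=arm.read_state();w,x,y,z=s['ee_rot'];R=Ro.from_quat([x,y,z,w])
    g=Ro.from_euler('z',yaw,degrees=True)*Ro.from_matrix(np.diag([-1,1,-1.]))
    print('t',round(s['t'],2),'pos',s['ee_pos'].round(4),'yaw',round(float(np.degrees(np.arctan2(-R.as_matrix()[0,1],R.as_matrix()[1,1]))),2),'open',round(s['opening'],4),'F',s['force'].round(1),'joints',s['joints'].round(2))
    print('shift units now-axes',(R.inv().apply(np.array(X)-s['ee_pos'])/.03).round(2),'goal-axes',(g.inv().apply(np.array(X)-s['ee_pos'])/.03).round(2),'turn',((R.inv()*g).as_rotvec()/.12).round(2))
E
python3 - <<'E'
from h import *
plan([.540,-.291,.170],-3.86)
c=cam('scene');s=cam('top','top1.png')
a=cv2.resize(c['color'][150:310,20:250],(800,556),interpolation=cv2.INTER_CUBIC);cv2.imwrite('pics/c.png',a)
print(proj(c,[.54,-.291,.17]))
E
```

```text
t 3.03 pos [ 0.5283 -0.2679  0.222 ] yaw -3.82 open 0.0422 F [-0.1  0.  -0.2] joints [-0.66  0.11  1.71  0.    1.32 -2.16]
shift units now-axes [-0.44 -0.75  1.73] goal-axes [-0.44 -0.74  1.73] turn [ 0.01 -0.01  0.01]
[138, 225]
```

View pics/c.png

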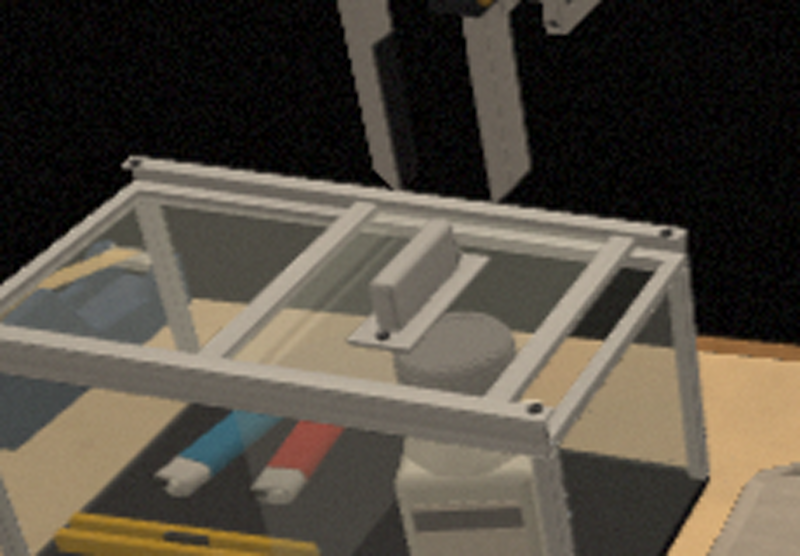

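The fingers hang above and slightly behind the handle, whose top is at about (410,250) in the crop. The measured handle holds, so I'll descend, grip, and pull the door 0.122 m.

{"name": "apply_moves", "arguments": {
  "motion": "-0.22 -0.37 0 0 0 0; -0.22 -0.37 0 0 0 0; 0 0 0.6 0 0 0; 0 0 0.6 0 0 0; 0 0 0.4 0 0 0; 0 0 0.1 0 0 0; 0 0 0 0 0 0; 0 0 0 0 0 0"
}}

```text
t: 3.8
ee_pos: [0.5407, -0.2913, 0.1723]
ee_rot: [0.0, 0.033, 0.999, -0.0]
force: [-0.2, 0.5, 1.0]
opening: 0.0422
gripper_force: 0.0
```

{"name": "apply_moves", "arguments": {
  "motion": "0 0 0 0 0 0; 0 0 0 0 0 0; 0 0 0 0 0 0; 0 0 0 0 0 0; 0 0 0 0 0 0",
  "jaw": 0.0,
  "grip_force": 15
}}

```text
t: 4.22
ee_pos: [0.5406, -0.2914, 0.1719]
ee_rot: [0.0, 0.033, 0.999, 0.0]
force: [0.6, 1.0, 1.5]
opening: 0.0125
gripper_force: 0.8
```

{"name": "apply_moves", "arguments": {
  "motion": "0 -0.3 0 0 0 0; 0 -0.5 0 0 0 0; 0 -0.6 0 0 0 0; 0 -0.6 0 0 0 0; 0 -0.6 0 0 0 0; 0 -0.6 0 0 0 0; 0 -0.4 0 0 0 0; 0 -0.2 0 0 0 0; 0 -0.1 0 0 0 0; 0 0 0 0 0 0; 0 0 0 0 0 0"
}}

```text
t: 5.13
ee_pos: [0.5329, -0.4089, 0.1719]
ee_rot: [0.001, 0.033, 0.999, -0.001]
force: [4.3, -1.2, 2.9]
opening: 0.0117
gripper_force: 15.0
```

```bash
python3 - <<'E'
from h import *
plan([.549,-.415,.17],-3.86)
c=cam('top')
a=cv2.resize(c['color'][150:275,388:588],(800,500),interpolation=cv2.INTER_CUBIC);cv2.imwrite('pics/d.png',a)
E
```

```text
t 5.13 pos [ 0.5329 -0.4089  0.1719] yaw -3.82 open 0.0117 F [ 4.3 -1.2  2.9] joints [-0.82  0.34  1.54 -0.    1.26 -2.33]
shift units now-axes [-0.55 -0.17  0.06] goal-axes [-0.55 -0.17  0.06] turn [-0.01  0.01  0.01]
```

View pics/d.png

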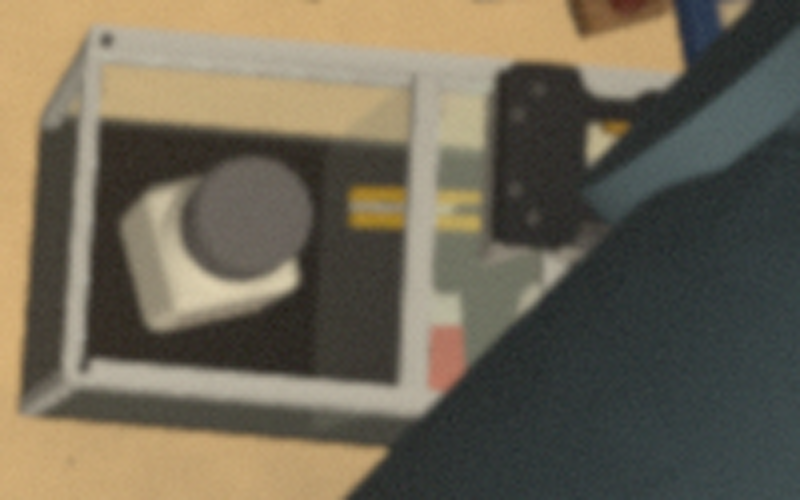

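The door sits against the mid bar, so it is open (about 142 mm). The cap disc shows at crop (251,216), giving a cap at ≈(0.5465,-0.2715). The bottle yaw is about +17°. I'll nudge the door, release, rise and go to the cap.

{"name": "apply_moves", "arguments": {
  "motion": "0 -0.1 0 0 0 0; 0 -0.05 0 0 0 0; 0 0 0 0 0 0"
}}

```text
t: 5.43
ee_pos: [0.5327, -0.4123, 0.1719]
ee_rot: [0.0, 0.033, 0.999, 0.0]
force: [4.1, 1.5, 5.3]
opening: 0.0119
gripper_force: 15.0
```

{"name": "apply_moves", "arguments": {
  "motion": "0 0 0 0 0 0; 0 0 0 0 0 0; 0 0 0 0 0 0; 0 0 -0.8 0 0 0; 0 0 -1 0 0 0; 0 0 -0.5 0 0 0; 0 0 0 0 0 0",
  "jaw": 0.35
}}

```text
t: 6.02
ee_pos: [0.5332, -0.4143, 0.2447]
ee_rot: [0.002, 0.033, 0.999, -0.003]
force: [0.1, 0.4, 0.5]
opening: 0.0332
gripper_force: 0.0
```

```bash
python3 - <<'E'
from h import *
plan([.5465,-.2715,.115],-3.86)
E
```

```text
t 6.02 pos [ 0.5332 -0.4143  0.2447] yaw -3.83 open 0.0332 F [0.1 0.4 0.5] joints [-0.83  0.28  1.47 -0.    1.38 -2.33]
shift units now-axes [-0.11  4.8   4.3 ] goal-axes [-0.12  4.78  4.32] turn [-0.04  0.03  0.  ]
```

{"name": "apply_moves", "arguments": {
  "motion": "0 0.6 0 0 0 0; -0.05 0.9 0 0 0 0; -0.06 0.9 0 0 0 0; 0 0.9 0 0 0 0; 0 0.9 0 0 0 0; 0 0.58 0 0 0 0; 0 0 0.7 0 0 0; 0 0 0.8 0 0 0; 0 0 0.7 0 0 0; 0 0 0.5 0 0 0; 0 0 0 0 0 0",
  "jaw": 0.8
}}

```text
t: 6.93
ee_pos: [0.5423, -0.2682, 0.1539]
ee_rot: [-0.004, 0.033, 0.999, 0.003]
force: [-0.2, 0.4, -0.1]
opening: 0.0748
gripper_force: 0.0
```

```bash
python3 - <<'E'
from h import *
plan([.5465,-.2715,.115],-3.86)
E
```

```text
t 6.93 pos [ 0.5423 -0.2682  0.1539] yaw -3.84 open 0.0748 F [-0.2  0.4 -0.1] joints [-0.65  0.22  1.72 -0.    1.21 -2.15]
shift units now-axes [-0.16 -0.11  1.3 ] goal-axes [-0.15 -0.1   1.3 ] turn [ 0.04 -0.07  0.  ]
```

{"name": "apply_moves", "arguments": {
  "motion": "-0.16 -0.11 0.3 0.04 -0.06 0; 0 0 0.4 0 0 0; 0 0 0.4 0 0 0; 0 0 0.2 0 0 0; 0 0 0 0 0 0; 0 0 0 0 0 0"
}}

```text
t: 7.43
ee_pos: [0.5498, -0.2737, 0.1201]
ee_rot: [0.003, 0.033, 0.999, -0.002]
force: [0.5, -0.3, -1.1]
opening: 0.0752
gripper_force: 0.0
```

{"name": "apply_moves", "arguments": {
  "motion": "0 0 0 0 0 0; 0 0 0 0 0 0; 0 0 0 0 0 0; 0 0 0 0 0 0; 0 0 0 0 0 0; 0 0 0 0 0 0",
  "jaw": 0.2,
  "grip_force": 30
}}

```text
t: 7.93
ee_pos: [0.5503, -0.2735, 0.1211]
ee_rot: [0.004, 0.033, 0.999, -0.002]
force: [0.7, 2.0, 3.2]
opening: 0.0537
gripper_force: 30.0
```

{"name": "apply_moves", "arguments": {
  "motion": "0 0 -0.2 0 0 0; 0 0 -0.4 0 0 0; 0 0 -0.7 0 0 0; 0 0 -0.9 0 0 0; 0 0 -0.9 0 0 0; 0 0 -0.9 0 0 0; 0 0 -0.9 0 0 0; 0 0 -0.7 0 0 0; 0 0 -0.4 0 0 0; 0 0 0 0 0 0; 0 0 0 0 0 0"
}}

```text
t: 8.85
ee_pos: [0.5484, -0.2728, 0.3]
ee_rot: [0.003, 0.033, 0.999, -0.002]
force: [0.2, -0.0, -5.7]
opening: 0.054
gripper_force: 30.0
```

```bash
python3 - <<'E'
from h import *
s=arm.read_state
for i in range(3): plan([.4635,.206,.30],-26.8); cam('top')
c=cam('top');
cv2.imwrite('pics/e0.png',c['color'])
E
```

```text
t 8.85 pos [ 0.5484 -0.2728  0.3   ] yaw -3.84 open 0.054 F [ 0.2 -0.  -5.7] joints [-0.65  0.1   1.58 -0.    1.45 -2.15]
shift units now-axes [ 3.89 15.73 -0.1 ] goal-axes [ 9.72 12.97 -0.  ] turn [-0.03  0.06  3.34]
t 8.9 pos [ 0.548  -0.2724  0.2986] yaw -3.84 open 0.0537 F [ 0.3 -0.6 -5. ] joints [-0.65  0.1   1.58 -0.    1.45 -2.15]
shift units now-axes [ 3.88 15.72 -0.12] goal-axes [ 9.7  12.96 -0.05] turn [-0.02  0.04  3.34]
t 8.95 pos [ 0.5478 -0.2722  0.2979] yaw -3.83 open 0.0539 F [ 0.3  0.4 -5.1] joints [-0.65  0.1   1.58 -0.    1.45 -2.15]
shift units now-axes [ 3.87 15.72 -0.13] goal-axes [ 9.7  12.96 -0.07] turn [-0.02  0.03  3.34]
```

```bash
python3 - <<'E'
from h import *
T=cam('top');S=cam('scene')
print(tri(T,(193,191),S,(460,320)),tri(T,(371,203),S,(237,291)))
E
```

```text
(array([0.57130791, 0.21517003, 0.07521646]), [191, 191], [458, 320]) (array([ 0.55611279, -0.1337898 ,  0.0713186 ]), [370, 203], [236, 291])
```

Scale top is only ~0.075 m, so the path is clear.

{"name": "apply_moves", "arguments": {
  "motion": "0.08 0.32 0 0 0 0; 0.15 0.6 0 0 0 0; 0.22 0.9 0 0 0 0; 0.25 1 0 0 0 0; 0.25 1 0 0 0 0; 0.25 1 0 0 0 0; 0.25 1 0 0 0 0; 0.25 1 0 0 0 0; 0.25 1 0 0 0 0; 0.25 1 0 0 0 0; 0.25 1 0 0 0 0; 0.25 1 0 0 0 0; 0.25 1 0 0 0 0; 0.25 1 0 0 0 0; 0.25 1 0 0 0 0; 0.22 0.9 0 0 0 0; 0.15 0.6 0 0 0 0; 0.1 0.4 0 0 0 0"
}}

```text
t: 10.65
ee_pos: [0.4615, 0.2079, 0.2972]
ee_rot: [0.003, 0.032, 0.999, -0.002]
force: [0.5, -0.6, -5.3]
opening: 0.0539
gripper_force: 30.0
```

{"name": "apply_moves", "arguments": {
  "motion": "0 0 0 0 0 0.4; 0 0 0 0 0 0.8; 0 0 0 0 0 0.8; 0 0 0 0 0 0.8; 0 0 0 0 0 0.4; 0 0 0 0 0 0.14; 0 0 0 0 0 0; 0 0 0 0 0 0; 0 0 0 0 0 0; 0 0 0 0 0 0"
}}

```text
t: 11.48
ee_pos: [0.4628, 0.2056, 0.2973]
ee_rot: [0.004, 0.231, 0.973, -0.002]
force: [-0.8, 0.1, -4.8]
opening: 0.0538
gripper_force: 30.0
```

```bash
python3 - <<'E'
from h import *
plan([.4635,.206,.18],-26.8)
S=cam('scene');T=cam('top')
for c in (S,T): print(proj(c,[.4635,.206,.185]),proj(c,[.4635,.206,.005]))
E
```

```text
t 11.48 pos [0.4628 0.2056 0.2973] yaw -26.76 open 0.0538 F [-0.8  0.1 -4.8] joints [ 0.2  -0.16  1.84 -0.01  1.46 -0.91]
shift units now-axes [0.02 0.03 3.91] goal-axes [-0.02  0.02  3.91] turn [-0.01  0.07  0.01]
[459, 221] [442, 309]
[174, 239] [202, 250]
```

{"name": "apply_moves", "arguments": {
  "motion": "0 0.03 0.4 0 0.07 0; 0 0 0.8 0 0 0; 0 0 0.9 0 0 0; 0 0 0.9 0 0 0; 0 0 0.7 0 0 0; 0 0 0.35 0 0 0; 0 0 0 0 0 0; 0 0 0 0 0 0; 0 0 0 0 0 0"
}}

```text
t: 12.33
ee_pos: [0.4645, 0.2064, 0.1775]
ee_rot: [0.001, 0.232, 0.973, -0.0]
force: [1.5, 0.5, -4.9]
opening: 0.0538
gripper_force: 30.0
```

```bash
python3 - <<'E'
from h import *
plan([.4635,.206,.118],-26.8)
S=cam('scene');T=cam('top')
a=cv2.resize(S['color'][215:345,370:490],(400,433),interpolation=cv2.INTER_CUBIC)
b=cv2.resize(T['color'][205:285,160:234],(400,433),interpolation=cv2.INTER_CUBIC)
cv2.imwrite('pics/e.png',np.hstack([a,b]))
E
```

```text
t 12.33 pos [0.4645 0.2064 0.1775] yaw -26.79 open 0.0538 F [ 1.5  0.5 -4.9] joints [ 0.2  -0.04  1.96 -0.    1.23 -0.91]
shift units now-axes [ 0.03 -0.03  1.98] goal-axes [ 0.02 -0.03  1.98] turn [0.   0.02 0.  ]
```

View pics/e.png

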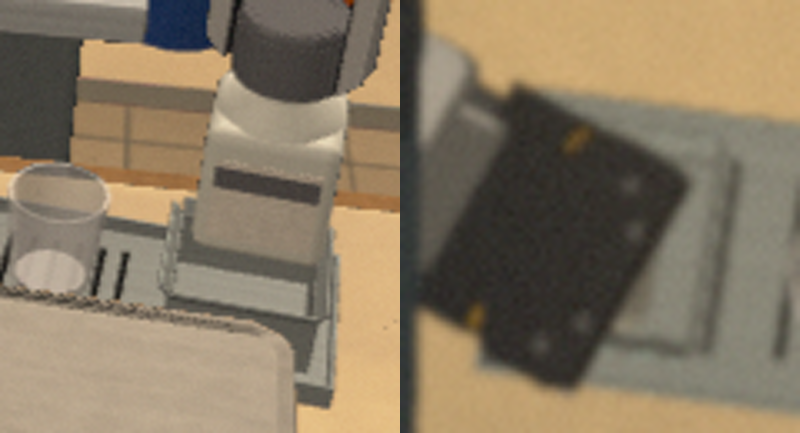

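The left half shows the bottle hanging above the socket with its front bottom edge from (195,243) to (328,265), roughly parallel to the socket lip (165,298)–(330,320). I'll check this numerically.

```bash
python3 - <<'E'
from h import *
S=cam('scene');g=lambda u,v:(370+u/3.333-.4,215+v/3.333-.4)
def face(p,q,z,half,n):
    a=atz(S,*p,z);b=atz(S,*q,z);d=b-a;y=np.arctan2(-d[0],d[1]);m=(a+b)/2
    print(n,a.round(4),b.round(4),'len',np.linalg.norm(d).round(4),'yaw',np.degrees(y).round(2),'centre',(m-half*np.array([np.cos(y),np.sin(y),0])).round(4))
for z in(.06,.064,.068): face(g(195,243),g(328,265),z,.032,'bottle')
def w(x,y,z,c=(.4635,.206),t=np.radians(-5.94)): return [c[0]+x*np.cos(t)-y*np.sin(t),c[1]+x*np.sin(t)+y*np.cos(t),z]
P=lambda X:((np.array(proj(S,X))-[370,215])*3.333).round()
print('pred bottle front bottom',[P(w(.032,s*.032,.063)) for s in(-1,1)],'back-left',P(w(-.032,-.032,.063)))
print('pred lip outer/inner top',[(P(w(.0385,s*.0385,.045)),P(w(-.0385,s*.0385,.045))) for s in(-1,1)])
print('pred tray corner +y',P(w(.055,.05,.0)),P(w(.055,.05,.005)))
E
```

```text
bottle [0.4791 0.175  0.06  ] [0.4855 0.2398 0.06  ] len 0.0651 yaw -5.59 centre [0.4504 0.2105 0.06  ]
bottle [0.4843 0.1744 0.064 ] [0.4906 0.2387 0.064 ] len 0.0646 yaw -5.59 centre [0.4556 0.2097 0.064 ]
bottle [0.4895 0.1738 0.068 ] [0.4957 0.2377 0.068 ] len 0.0642 yaw -5.59 centre [0.4607 0.2088 0.068 ]
pred bottle front bottom [array([187., 253.]), array([320., 273.])] back-left [197. 177.]
pred lip outer/inner top [(array([167., 287.]), array([180., 197.])), (array([327., 313.]), array([330., 220.]))]
pred tray corner +y [333. 407.] [333. 400.]
```

Yaw is right, and the bottle sits ~4 mm toward tool +x, consistent with the overshoot at the grasp. I'll correct that and lower in stages while watching force.

{"name": "apply_moves", "arguments": {
  "motion": "-0.12 -0.02 0 0 0 0; 0 0 0.2 0 0 0; 0 0 0.3 0 0 0; 0 0 0.3 0 0 0; 0 0 0.2 0 0 0; 0 0 0 0 0 0; 0 0 0 0 0 0"
}}

```text
t: 13.07
ee_pos: [0.4656, 0.2039, 0.1449]
ee_rot: [-0.001, 0.232, 0.973, -0.001]
force: [0.3, -0.3, -4.8]
opening: 0.0535
gripper_force: 30.0
```

{"name": "apply_moves", "arguments": {
  "motion": "0 0 0.2 0 0 0; 0 0 0.2 0 0 0; 0 0 0.1 0 0 0; 0 0 0 0 0 0; 0 0 0 0 0 0"
}}

```text
t: 13.48
ee_pos: [0.466, 0.2039, 0.1305]
ee_rot: [-0.0, 0.232, 0.973, -0.001]
force: [-0.1, -0.9, -4.6]
opening: 0.0538
gripper_force: 30.0
```

{"name": "apply_moves", "arguments": {
  "motion": "0 0 0.1 0 0 0; 0 0 0.1 0 0 0; 0 0 0.1 0 0 0; 0 0 0 0 0 0; 0 0 0 0 0 0"
}}

```text
t: 13.9
ee_pos: [0.4659, 0.2039, 0.1215]
ee_rot: [-0.0, 0.232, 0.973, -0.001]
force: [0.3, 0.4, -4.3]
opening: 0.0539
gripper_force: 30.0
```

{"name": "apply_moves", "arguments": {
  "motion": "0 0 0.05 0 0 0; 0 0 0.05 0 0 0; 0 0 0 0 0 0; 0 0 0 0 0 0"
}}

```text
t: 14.23
ee_pos: [0.4661, 0.2039, 0.1187]
ee_rot: [-0.0, 0.232, 0.973, -0.001]
force: [0.4, 0.2, -6.0]
opening: 0.0541
gripper_force: 30.0
```

{"name": "apply_moves", "arguments": {
  "motion": "0 0 0.05 0 0 0; 0 0 0.05 0 0 0; 0 0 0 0 0 0; 0 0 0 0 0 0"
}}

```text
t: 14.57
ee_pos: [0.4674, 0.2047, 0.1181]
ee_rot: [0.001, 0.232, 0.973, 0.0]
force: [-4.0, 1.6, 6.8]
opening: 0.0536
gripper_force: 30.0
```

Contact is at the expected seated height. I'll release, rise and return to the door handle.

{"name": "apply_moves", "arguments": {
  "motion": "0 0 0 0 0 0; 0 0 0 0 0 0; 0 0 0 0 0 0; 0 0 0 0 0 0; 0 0 -0.3 0 0 0; 0 0 -0.8 0 0 0; 0 0 -1 0 0 0; 0 0 -1 0 0 0; 0 0 -0.8 0 0 0; 0 0 0 0 0 0",
  "jaw": 0.8
}}

```text
t: 15.4
ee_pos: [0.4693, 0.2047, 0.2396]
ee_rot: [0.005, 0.232, 0.973, 0.001]
force: [-0.0, 0.4, 0.2]
opening: 0.0753
gripper_force: 0.0
```

```bash
python3 - <<'E'
from h import *
S=cam('scene','g0.png')
plan([.5330,-.4143,.235],-3.86)
E
```

```text
t 15.45 pos [0.4681 0.2044 0.2366] yaw -26.79 open 0.0755 F [-0.3  0.2  0.4] joints [ 0.19 -0.1   1.9  -0.    1.34 -0.91]
shift units now-axes [-11.23 -17.44   0.07] goal-axes [ -3.55 -20.43   0.05] turn [ 0.01  0.05 -3.34]
```

{"name": "apply_moves", "arguments": {
  "motion": "0 0 0 0 0.05 -0.84; 0 0 0 0 0 -0.84; 0 0 0 0 0 -0.83; 0 0 0 0 0 -0.83; -0.17 -1 0 0 0 0; -0.17 -1 0 0 0 0; -0.17 -1 0 0 0 0; -0.17 -1 0 0 0 0; -0.17 -1 0 0 0 0; -0.17 -1 0 0 0 0; -0.17 -1 0 0 0 0; -0.17 -1 0 0 0 0; -0.17 -1 0 0 0 0; -0.17 -1 0 0 0 0; -0.17 -1 0 0 0 0; -0.17 -1 0 0 0 0; -0.17 -1 0 0 0 0; -0.17 -1 0 0 0 0; -0.17 -1 0 0 0 0; -0.17 -1 0 0 0 0",
  "jaw": 0.45
}}

```text
t: 17.12
ee_pos: [0.5148, -0.2813, 0.2302]
ee_rot: [-0.004, 0.034, 0.999, 0.001]
force: [0.7, 0.5, -0.9]
opening: 0.042
gripper_force: 0.0
```

{"name": "apply_moves", "arguments": {
  "motion": "-0.17 -1 0 0 0 0; -0.17 -1 0 0 0 0; -0.17 -1 0 0 0 0; -0.17 -1 0 0 0 0; 0 -0.4 0 0 0 0; 0 0 0 0 0 0; 0 0 0 0 0 0; 0 0 0 0 0 0"
}}

```text
t: 17.78
ee_pos: [0.5271, -0.4117, 0.2312]
ee_rot: [-0.004, 0.033, 0.999, 0.001]
force: [0.2, -0.9, -1.0]
opening: 0.0422
gripper_force: 0.0
```

```bash
python3 - <<'E'
from h import *
plan([.5328,-.4135,.172],-3.86)
E
```

```text
t 17.78 pos [ 0.5271 -0.4117  0.2312] yaw -3.78 open 0.0422 F [ 0.2 -0.9 -1. ] joints [-0.83  0.29  1.49 -0.    1.37 -2.34]
shift units now-axes [-0.21 -0.05  1.97] goal-axes [-0.2  -0.05  1.97] turn [ 0.02 -0.06  0.01]
```

{"name": "apply_moves", "arguments": {
  "motion": "-0.2 -0.04 0 0 -0.05 0; 0 0 0.6 0 0 0; 0 0 0.7 0 0 0; 0 0 0.5 0 0 0; 0 0 0.15 0 0 0; 0 0 0 0 0 0; 0 0 0 0 0 0"
}}

```text
t: 18.37
ee_pos: [0.5334, -0.4147, 0.1739]
ee_rot: [0.0, 0.033, 0.999, 0.0]
force: [0.1, 0.3, 0.7]
opening: 0.0427
gripper_force: 0.0
```

{"name": "apply_moves", "arguments": {
  "motion": "0 0 0 0 0 0; 0 0 0 0 0 0; 0 0 0 0 0 0; 0 0 0 0 0 0; 0 0 0 0 0 0",
  "jaw": 0.0,
  "grip_force": 15
}}

```text
t: 18.78
ee_pos: [0.5334, -0.4127, 0.174]
ee_rot: [-0.0, 0.034, 0.999, 0.003]
force: [-0.0, 16.3, 7.7]
opening: 0.0126
gripper_force: 7.7
```

{"name": "apply_moves", "arguments": {
  "motion": "0 0.3 0 0 0 0; 0 0.5 0 0 0 0; 0 0.6 0 0 0 0; 0 0.6 0 0 0 0; 0 0.6 0 0 0 0; 0 0.6 0 0 0 0; 0 0.6 0 0 0 0; 0 0.5 0 0 0 0; 0 0.2 0 0 0 0; 0 0.1 0 0 0 0; 0 0 0 0 0 0; 0 0 0 0 0 0"
}}

```text
t: 19.78
ee_pos: [0.5424, -0.2761, 0.174]
ee_rot: [-0.0, 0.033, 0.999, 0.001]
force: [-2.9, 1.5, 7.0]
opening: 0.012
gripper_force: 15.0
```

{"name": "apply_moves", "arguments": {
  "motion": "0 0.1 0 0 0 0; 0 0.1 0 0 0 0; 0 0.05 0 0 0 0; 0 0 0 0 0 0; 0 0 0 0 0 0"
}}

```text
t: 20.2
ee_pos: [0.5428, -0.2694, 0.174]
ee_rot: [-0.0, 0.033, 0.999, 0.0]
force: [-2.9, -0.3, 5.2]
opening: 0.0116
gripper_force: 15.0
```

{"name": "apply_moves", "arguments": {
  "motion": "0 0.05 0 0 0 0; 0 0.05 0 0 0 0; 0 0 0 0 0 0; 0 0 0 0 0 0"
}}

```text
t: 20.53
ee_pos: [0.543, -0.2666, 0.1739]
ee_rot: [-0.0, 0.033, 0.999, 0.0]
force: [-1.6, -1.1, 5.2]
opening: 0.0121
gripper_force: 15.0
```

{"name": "apply_moves", "arguments": {
  "motion": "0 0.05 0 0 0 0; 0 0.05 0 0 0 0; 0 0 0 0 0 0; 0 0 0 0 0 0"
}}

```text
t: 20.87
ee_pos: [0.543, -0.2665, 0.1739]
ee_rot: [0.0, 0.034, 0.999, -0.003]
force: [-2.3, -9.7, 1.9]
opening: 0.012
gripper_force: 15.0
```

At the stop (−9.7 N), so the door is shut. I'll release and go back to the bottle.

{"name": "apply_moves", "arguments": {
  "motion": "0 0 0 0 0 0; 0 0 0 0 0 0; 0 0 0 0 0 0; 0 0 -0.8 0 0 0; 0 0 -1 0 0 0; 0 0 -0.4 0 0 0; 0 0 0 0 0 0",
  "jaw": 0.35
}}

```text
t: 21.45
ee_pos: [0.5448, -0.2643, 0.2429]
ee_rot: [0.003, 0.033, 0.999, -0.001]
force: [-0.0, -0.6, -0.4]
opening: 0.033
gripper_force: 0.0
```

```bash
python3 - <<'E'
from h import *
S=cam('scene');T=cam('top')
plan([.4627,.2057,.20],-50)
a=cv2.resize(S['color'][190:345,0:250],(500,310),interpolation=cv2.INTER_CUBIC)
b=cv2.resize(S['color'][225:335,370:490],(300,275),interpolation=cv2.INTER_CUBIC)
k=cv2.resize(T['color'][205:290,160:280],(423,300),interpolation=cv2.INTER_CUBIC)
d=cv2.resize(T['color'][150:275,388:588],(377,236),interpolation=cv2.INTER_CUBIC)
m=np.zeros((600,800,3),np.uint8);m[:290,:500]=a[20:];m[:275,500:]=b;m[295:595,:423]=k;m[295:531,423:]=d
cv2.imwrite('pics/g.png',m)
E
```

```text
t 21.55 pos [ 0.5431 -0.2633  0.2386] yaw -3.81 open 0.0329 F [ 0.5  0.3 -0.1] joints [-0.64  0.13  1.66  0.    1.35 -2.14]
shift units now-axes [ 3.71 15.42  1.31] goal-axes [13.7   8.    1.29] turn [ 0.01 -0.01  6.72]
```

View pics/g.png

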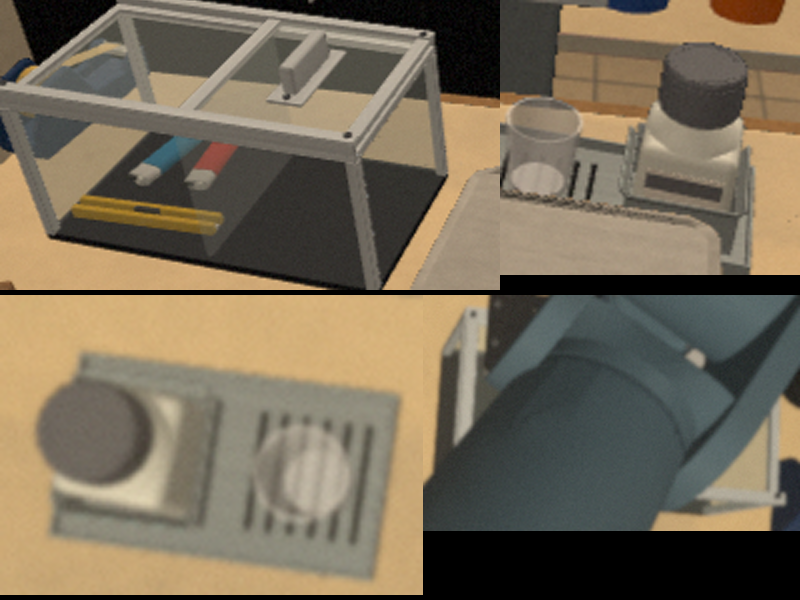

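The case is shut (no gap at the right end) and the bottle stands upright in the socket. The cap top shows at tile (704,62) in scene and (90,431) in top.

```bash
python3 - <<'E'
from h import *
S=cam('scene');T=cam('top')
s=(451.6,249.8);t=(185.3,243.3)
print(atz(T,*t,.131),atz(S,*s,.131),tri(T,t,S,s))
plan([.4635,.206,.20],-50)
E
```

```text
[0.46220235 0.2030334  0.131     ] [0.46562442 0.20348518 0.131     ] (array([0.46243983, 0.2038455 , 0.1288427 ]), [185, 243], [452, 250])
t 21.65 pos [ 0.5424 -0.263   0.2371] yaw -3.82 open 0.0327 F [ 0.4 -0.4 -0.7] joints [-0.64  0.13  1.67  0.    1.35 -2.14]
shift units now-axes [ 3.66 15.42  1.29] goal-axes [13.67  8.03  1.24] turn [ 0.01 -0.03  6.72]
```

{"name": "apply_moves", "arguments": {
  "motion": "0.12 0.5 0 0 0 0; 0.24 1 0 0 0 0; 0.24 1 0 0 0 0; 0.24 1 0 0 0 0; 0.24 1 0 0 0 0; 0.24 1 0 0 0 0; 0.24 1 0 0 0 0; 0.24 1 0 0 0 0; 0.24 1 0 0 0 0; 0.24 1 0 0 0 0; 0.24 1 0 0 0 0; 0.24 1 0 0 0 0; 0.24 1 0 0 0 0; 0.24 1 0 0 0 0; 0.24 1 0 0 0 0; 0.12 0.6 0 0 0 0; 0.08 0.27 0 0 0 0; 0 0 0 0 0 0",
  "jaw": 0.8
}}

```text
t: 23.15
ee_pos: [0.4623, 0.2051, 0.2386]
ee_rot: [-0.001, 0.032, 0.999, 0.0]
force: [-0.2, -0.5, -0.9]
opening: 0.0753
gripper_force: 0.0
```

{"name": "apply_moves", "arguments": {
  "motion": "0 0 0 0 0 0.7; 0 0 0 0 0 0.9; 0 0 0 0 0 0.9; 0 0 0 0 0 0.9; 0 0 0 0 0 0.9; 0 0 0 0 0 0.9; 0 0 0 0 0 0.79; 0 0 0.5 0 0 0; 0 0 0.8 0 0 0; 0 0 0.6 0 0 0; 0 0 0 0 0 0; 0 0 0 0 0 0; 0 0 0 0 0 0; 0 0 0 0 0 0"
}}

```text
t: 24.32
ee_pos: [0.4648, 0.2035, 0.1842]
ee_rot: [0.001, 0.383, 0.924, 0.001]
force: [0.1, 0.0, 0.2]
opening: 0.0748
gripper_force: 0.0
```

```bash
python3 - <<'E'
from h import *
plan([.463,.2045,.115],-45)
E
```

```text
t 24.32 pos [0.4648 0.2035 0.1842] yaw -45.04 open 0.0748 F [0.1 0.  0.2] joints [ 0.19 -0.06  1.95  0.    1.24 -0.6 ]
shift units now-axes [ 0.07 -0.02  2.31] goal-axes [ 0.06 -0.02  2.31] turn [ 0.02  0.01 -0.01]
```

{"name": "apply_moves", "arguments": {
  "motion": "0.06 -0.02 0 0 0 0; 0 0 0.5 0 0 0; 0 0 0.7 0 0 0; 0 0 0.6 0 0 0; 0 0 0.3 0 0 0; 0 0 0.1 0 0 0; 0 0 0 0 0 0; 0 0 0 0 0 0"
}}

```text
t: 24.98
ee_pos: [0.4629, 0.2048, 0.1178]
ee_rot: [0.001, 0.383, 0.924, 0.001]
force: [-0.5, 0.2, 0.4]
opening: 0.0754
gripper_force: 0.0
```

{"name": "apply_moves", "arguments": {
  "motion": "0 0 0 0 0 0; 0 0 0 0 0 0; 0 0 0 0 0 0; 0 0 0 0 0 0; 0 0 0 0 0 0",
  "jaw": 0.2,
  "grip_force": 50
}}

```text
t: 25.4
ee_pos: [0.4632, 0.205, 0.1177]
ee_rot: [0.001, 0.383, 0.924, 0.001]
force: [1.6, 2.0, 1.3]
opening: 0.0531
gripper_force: 50.0
```

{"name": "apply_moves", "arguments": {
  "motion": "0 0 0.05 0 0 0; 0 0 0.05 0 0 0; 0 0 0.05 0 0 0; 0 0 0 0 0 0; 0 0 0 0 0 0; 0 0 0 0 0 0"
}}

```text
t: 25.9
ee_pos: [0.4637, 0.2055, 0.1146]
ee_rot: [0.001, 0.383, 0.924, 0.002]
force: [-0.3, 3.3, 10.7]
opening: 0.0537
gripper_force: 50.0
```

{"name": "apply_moves", "arguments": {
  "motion": "0 0 0.05 0 0 0; 0 0 0.04 0 0 0; 0 0 0 0 0 0; 0 0 0 0 0 0; 0 0 0 0 0 0"
}}

```text
t: 26.32
ee_pos: [0.4638, 0.2056, 0.1123]
ee_rot: [0.001, 0.383, 0.924, 0.002]
force: [-1.6, 3.4, 13.3]
opening: 0.0534
gripper_force: 50.0
```

{"name": "apply_moves", "arguments": {
  "motion": "0 0 0 0 0 -0.3; 0 0 0 0 0 -0.6; 0 0 0 0 0 -0.6; 0 0 0 0 0 -0.6; 0 0 0 0 0 -0.6; 0 0 0 0 0 -0.6; 0 0 0 0 0 -0.6; 0 0 0 0 0 -0.6; 0 0 0 0 0 -0.5; 0 0 0 0 0 0; 0 0 0 0 0 0"
}}

```text
t: 27.23
ee_pos: [0.4643, 0.2049, 0.1124]
ee_rot: [0.002, 0.092, 0.996, 0.001]
force: [-1.0, 0.7, 12.6]
opening: 0.0535
gripper_force: 50.0
```

```bash
python3 - <<'E'
from h import *
plan([.4635,.2055,.1123],27)
print(arm.read_state()['moment'])
E
```

```text
t 27.23 pos [0.4643 0.2049 0.1124] yaw -10.6 open 0.0535 F [-1.   0.7 12.6] joints [ 0.19  0.04  2.    0.    1.09 -1.19]
shift units now-axes [0.03 0.01 0.  ] goal-axes [0.02 0.03 0.  ] turn [ 0.    0.04 -5.47]
[-0.0579807   0.14751238  0.10201201]
```

{"name": "apply_moves", "arguments": {
  "motion": "0 0 0 0 0 -0.4; 0 0 0 0 0 -0.6; 0 0 0 0 0 -0.6; 0 0 0 0 0 -0.6; 0 0 0 0 0 -0.6; 0 0 0 0 0 -0.6; 0 0 0 0 0 -0.6; 0 0 0 0 0 -0.6; 0 0 0 0 0 -0.5; 0 0 0 0 0 -0.2; 0 0 0 0 0 0; 0 0 0 0 0 0"
}}

```text
t: 28.23
ee_pos: [0.4644, 0.2049, 0.1125]
ee_rot: [0.003, -0.223, 0.975, -0.0]
force: [0.0, 0.4, 12.2]
opening: 0.0535
gripper_force: 50.0
```

```bash
python3 - <<'E'
from h import *
plan([.4635,.2055,.1123],27)
print(arm.read_state()['moment'])
E
```

```text
t 28.23 pos [0.4644 0.2049 0.1125] yaw 25.82 open 0.0535 F [ 0.   0.4 12.2] joints [ 0.19  0.04  2.    0.    1.09 -1.83]
shift units now-axes [0.02 0.03 0.  ] goal-axes [0.02 0.03 0.01] turn [-0.01  0.04 -0.17]
[0.01207258 0.08046565 0.03090953]
```

Turned 71° while pressed. Now a slow lift, checking the carried weight.

{"name": "apply_moves", "arguments": {
  "motion": "0 0 -0.1 0 0 0; 0 0 -0.1 0 0 0; 0 0 -0.1 0 0 0; 0 0 -0.1 0 0 0; 0 0 -0.1 0 0 0; 0 0 -0.1 0 0 0; 0 0 0 0 0 0; 0 0 0 0 0 0"
}}

```text
t: 28.9
ee_pos: [0.4619, 0.2046, 0.1273]
ee_rot: [-0.0, -0.223, 0.975, 0.0]
force: [0.0, 1.8, -0.9]
opening: 0.0537
gripper_force: 50.0
```

{"name": "apply_moves", "arguments": {
  "motion": "0 0 -0.2 0 0 0; 0 0 -0.4 0 0 0; 0 0 -0.5 0 0 0; 0 0 -0.5 0 0 0; 0 0 -0.3 0 0 0; 0 0 -0.12 0 0 0; 0 0 0 0 0 0; 0 0 0 0 0 0; 0 0 0 0 0 0; 0 0 0 0 0 0"
}}

```text
t: 29.73
ee_pos: [0.4615, 0.2044, 0.1871]
ee_rot: [-0.001, -0.223, 0.975, 0.0]
force: [0.6, -0.1, 0.5]
opening: 0.0533
gripper_force: 50.0
```

```bash
python3 - <<'E'
from h import *
S=cam('scene');T=cam('top')
plan([.4635,.205,.1877],26)
b=cv2.resize(S['color'][190:335,340:490],(600,580),interpolation=cv2.INTER_CUBIC)
cv2.imwrite('pics/z.png',b)
E
```

```text
t 29.83 pos [0.4617 0.2044 0.1874] yaw 25.81 open 0.0535 F [ 0.6  0.8 -0.1] joints [ 0.19 -0.06  1.95  0.    1.25 -1.83]
shift units now-axes [-0.06 -0.01 -0.01] goal-axes [-0.06 -0.01 -0.01] turn [ 0.01 -0.01 -0.03]
```

View pics/z.png

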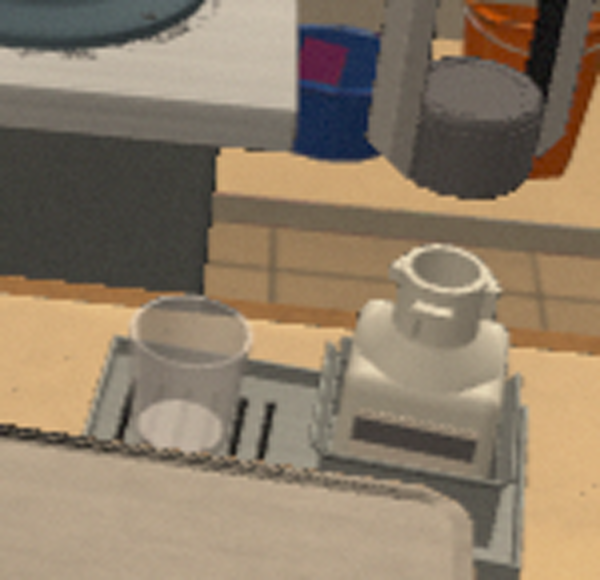

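The cap (480,125) is held level above the open mouth (448,265), and the bottle is seated in the socket. Everything is as asked, so I'll hand in.

```bash
python3 -c "
from h import *
print(order.sign_off())"
```

```text
the job is handed in; nothing more can be done
None
```

The job is done and handed in at about 30 s on the robot's clock: the bottle is seated in the socket, the case was shut before the bottle was opened, and the cap is held level about 7 cm above its seat.

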